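# Unhasp and open the sensor case

### The job

Open the sensor case that is fastened by a steel hasp. First flip the hasp up off its staple and swing it right over, clear of the lid, then raise that lid by its pull bar until it stands about upright and leave both like that. Leave the other, plain case shut.

Things in the scene. Friction and masses are not known exactly. Their poses are not given: they have to be found in the camera images.
- case: The hasped case: grey box with blue top, 240 x 240 mm, top at 108 mm, fixed. Origin: centre of underside; x points from its front to its back (away from the robot), z up. Top: fixed deck x -120 to -50, then the lid to x 120, flush. Black pull bar on the lid: rod 18 thick, 32 long along y, centre (-20, 55, 136) shut, on a 10 x 12 mid stem; pinch its flat ends along y: it can turn in the pinch.
- hasp (a joint): Hasp angle, rad: 0 flat on lid, 1.57 upright, stop 2.6 past the deck. Steel strap 24 wide, 80 long, slotted over a 19 mm high wire staple. Hinge pin along case y at (-62, -55, 113) mm in the case frame. Rolled pull at its free end: rod 16 thick, 26 long along y, centre (14, -55, 137) at angle 0; pinch its ends along y. Stiff, stays where left, 2 N at the pull. Starts 0 to 0.12.
- case_lid (a joint): Lid angle of the hasped case, rad: 0 shut, 1.57 upright, stop 1.65. Hinge along case y at (120, any, 101) mm in the case frame; front edge 170 mm from it, 7 mm thick. Raising swings the front edge up and back, so the upright lid's top, with its bar, faces away from the robot. Stiff: stays where left, 6 N at the bar. Raised too early it would foul the hasp strap.
- plain_lid (a joint): Lid angle of the other case, rad: 0 shut. That case stands beside the hasped one, left or right of it, and looks the same, pull bar included, but has no hasp or staple. To be left shut. A loose screwdriver and a white adapter lie beyond the cases.

How it is judged:
On the way, in this order (a step that is already met when the one before it is completed fails the run):
1. the hasp is swung over past upright, off the lid, while the lid is shut (value of joint hasp above 1.7 rad and value of joint case_lid below 0.12 rad), for 0.2 s.
2. the lid is raised to near upright (value of joint case_lid above 1.15 rad), for 0.2 s.
At the end, for the whole second after the job is handed in: the hasp leans over past upright, clear of the lid (angle above 1.65 rad), the hasped case's lid stands at rest near upright (above 1.15 rad), and the plain case's lid is shut (below 0.1 rad) (value of joint hasp above 1.65 rad and value of joint case_lid above 1.15 rad and velocity of joint case_lid between -0.05 and 0.05 rad/s and value of joint plain_lid below 0.1 rad); the robot touches nothing.
It fails at once if the lid is raised (above 0.15 rad) while the hasp is still over it (below 1.4 rad) (value of joint case_lid above 0.15 rad and value of joint hasp below 1.4 rad).
It fails at once if the plain case's lid is raised (above 0.15 rad) (value of joint plain_lid above 0.15 rad).
It also fails if it takes over 51 s, if anything falls off the work surface, if the arm or the gripper's body presses on something with over 40 N, if the wrist force passes 120 N, or if a joint passes its speed limit or range.

### The arm

A 6-joint arm with a two-finger parallel gripper is mounted at the origin on the work surface. World frame = base frame: x ahead of the robot, y to its left, z up, the work surface at z = 0. Lengths are in m, angles in rad, forces in N, time in s.
With the tool pointing down it reaches from about 0.375 to 0.925 m from the base axis. Payload 5.7 kg.
Tool frame: the origin (TCP) lies at the very end of the fingers, on their centre line; the grasp point (between the pads) lies 19 mm behind it; z points along the fingers, y is the direction in which the jaws open and shut (so a half turn about z gives the same grasp; the last joint's range is limited). The gripper opens to 85 mm and grips with 20 to 120 N. Pads are 22 mm wide; open, the fingers measure 114 mm over their backs; the gripper's body (76 mm by 85 mm) begins 54 mm behind the grasp point. The pads swing forward as they close: fully open they stand 13 mm farther back than shut.
Start: joints at [1.188, 0.359, 1.51, -0, 1.272, -0.115], TCP at [0.159, 0.579, 0.231] pointing down, gripper open.
Joint ranges: [-2.97, 2.97], [-1.01, 2.36], [0.21, 2.38], [-0.96, 4.11], [0.2, 2.71], [-2.98, 2.98]. Speed limits (rad/s): [2.39, 2.39, 3.14, 3.14, 3.14, 3.14].

### API

Orientations are given as a unit quaternion [w, x, y, z].
In Python, from workcell import get_obs, optics, env gives the robot as it stands.
- The arm moves only by the tool servo_tool, never from a script. Its argument "targets" is a list that holds one entry, the list of rows, each a list of 7 numbers: the closure, from -1 (fully open) to 1 (shut), then the shift along the tool's x, y, z as a fraction of full scale, then the turn, a rotation vector about the tool's x, y, z as a fraction of full scale. A call has exactly 10 rows; each row shifts and turns the commanded pose from where the row before left it, along the tool's axes as they then stand; what a row does not reach is not made up. Full scale, the value 1, is 0.2 m for a shift and 180 degrees for a turn. A row lasts 1/8 s, in which the tool goes at most 62.5 mm and 10.7 degrees, less where a joint would pass 70% of its speed; a pose out of reach is approached as far as the arm can. A call with a number of a shift or a turn outside -1 to 1 is refused whole. A call with a gripper value outside its range is refused whole. The fingers move at their own pace and stop on an object; the grip force is fixed at half the most. Time passes only in rows, so rows that do not move let the fingers close, or fill a call up. It gives the time, the measured TCP pose, the force and the opening at its end, in the units of the state.
- get_obs(): the state, without advancing time (a new reading comes with each control period).
- optics.capture(name): name is "scene" or "side" or "wrist"; returns (picture, depth): 480x640x3 uint8, blue, green, red; 480x640 float32, m along the optical axis (not along the pixel's ray), 0 where there is no reading.
- optics.camera_info(name): a dict with "K" (3x3 intrinsics, pixels), "dist" ([k1, k2, p1, p2, k3] as OpenCV has them; the pictures are not rectified), "R" (3x3) and "t" (3): a world point X has camera coordinates R X + t; the wrist camera has in their place "hand_eye" (4x4, takes a point from camera to tool coordinates, whose origin is the TCP and whose axes are the flange's). Camera axes: x right, y down, z forward; pixel columns grow to the right and rows downward; lengths in m; the calibration is good to about 2 mm. A picture is of the moment at which its call begins: read the wrist's pose just before it. camera_info takes no time and is no camera call.
- env.sign_off(): hands the job in, once; it reports no verdict.
The state is a dict: "clock": time; "qpos": joint angles; "joint_vel": joint speeds; "joint_torque": joint torques, N m; "position": TCP position; "ee_rot": TCP orientation; "force": force on the tool from outside, world axes, zero at the start; "ft_torque": the same for the moment, N m; "grip_width": finger opening in m.
Only numpy, scipy, OpenCV 4.12 (cv2) and the standard library are available. Lean on these libraries where they do the work, as an engineer would, in place of code of your own. Each camera call takes 0.05 s, during which the arm holds its last target. There are 200 camera calls.

## Working session

There is one attempt and no reset: what is moved stays moved. The work goes in short steps, Python scripts to look and compute and a tool call to move; the robot and the scene stay as the last step left them, time stands still between calls to the robot, and variables do not carry over. Pictures are saved under pics/ and viewed, about 8 in all and at most 12, crops included, and the job is handed in when it is done.

Besides the shell and the picture viewer there is one more tool, called after "Request:" in YAML: its name, and indented under it one key for each argument. servo_tool: Moves the arm, as the interface text tells. Its arguments: {"type":"object","properties":{"targets":{"type":"array","items":{"type":"array","items":{"type":"array","items":{"type":"number"}}}}},"required":["targets"]}

```bash
ls; mkdir -p pics
python3 - <<'E'
from workcell import get_obs, optics, env
import cv2,numpy as np
o=get_obs(); print(o)
for n in ("scene","side"):
    p,d=optics.capture(n); cv2.imwrite(f"pics/{n}0.png",p); np.save(f"pics/{n}0.npy",d)
    c=optics.camera_info(n); print(n,c)
print(optics.camera_info("wrist"))
E
```

```text
pics
{'clock': 0.0, 'qpos': array([ 1.18792667e+00,  3.59475164e-01,  1.51144573e+00, -1.94922835e-05,
        1.27246700e+00, -1.15082968e-01]), 'joint_vel': array([ 6.89438390e-04,  8.46852096e-05,  1.30008291e-03,  1.76722788e-04,
       -4.82404927e-04,  1.45696697e-03]), 'joint_torque': array([ 2.10553776e-04, -5.27619052e+01, -2.78621221e+01, -3.60342628e-04,
        1.31704347e-02, -6.20146835e-06]), 'position': array([0.15850923, 0.57798437, 0.23046627]), 'ee_rot': array([-2.12158980e-04,  1.33490742e-01,  9.91049654e-01, -8.72239145e-04]), 'force': array([ 0.58124622, -0.2905709 ,  0.00437416]), 'ft_torque': array([-0.01048821,  0.00925554, -0.02460851]), 'grip_width': 0.08506738030105662}
scene {'K': array([[498.16843968,   0.        , 326.21589657],
       [  0.        , 498.16843968, 234.80989265],
       [  0.        ,   0.        ,   1.        ]]), 'dist': array([-0.04430465,  0.        ,  0.        ,  0.        ,  0.        ]), 'R': array([[ 0.76236749,  0.64712764,  0.00465171],
       [ 0.53706769, -0.62866523, -0.56243962],
       [-0.36104586,  0.43128396, -0.82682
[... 401 characters left out ...]
072231],
       [ 0.37901127, -0.57745273, -0.72311742]]), 't': array([0.44984917, 0.31969026, 0.55638725])}
{'K': array([[362.82059582,   0.        , 320.80985032],
       [  0.        , 362.82059582, 248.26330462],
       [  0.        ,   0.        ,   1.        ]]), 'dist': array([0.00711294, 0.        , 0.        , 0.        , 0.        ]), 'hand_eye': array([[ 9.58226431e-05, -9.66183955e-01, -2.57853748e-01,
         6.58816323e-02],
       [ 9.99999628e-01,  3.13488625e-04, -8.03033012e-04,
         1.18904243e-03],
       [ 8.56711829e-04, -2.57853575e-01,  9.66183626e-01,
        -1.42297300e-01],
       [ 0.00000000e+00,  0.00000000e+00,  0.00000000e+00,
         1.00000000e+00]])}
```

View pics/scene0.png

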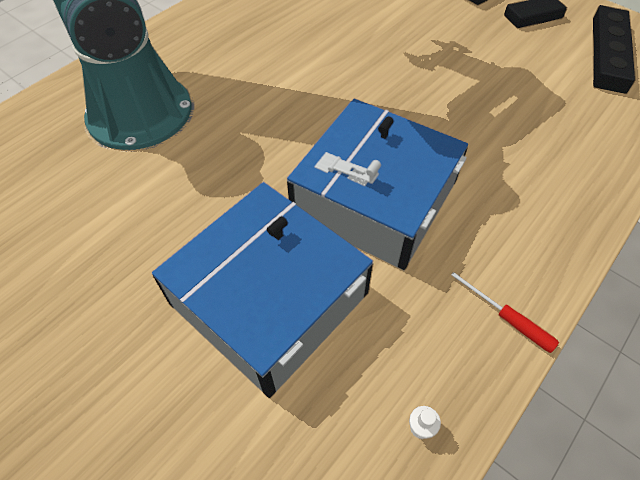

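View pics/side0.png

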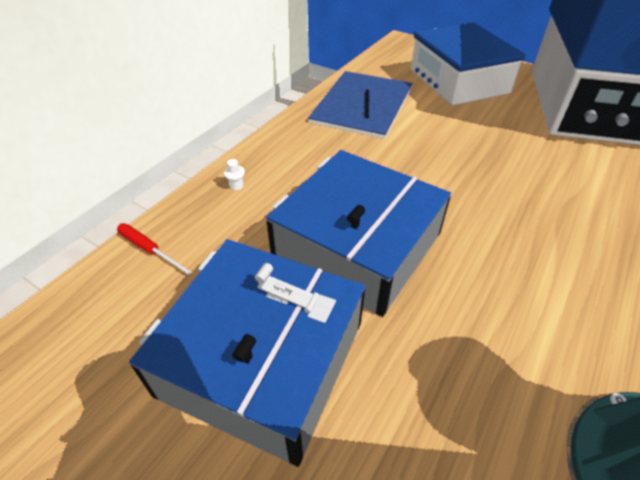

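The hasped case is the one farther from the scene camera, with its hasp at about (350,168) and its bar at (385,127). In the side view the hasp is at (290,290) and the bar at (245,348). Next I fit the top rectangle metrically in both views.

```bash
cat > h.py <<'E'
import cv2,numpy as np
from workcell import get_obs, optics, env
from scipy.spatial.transform import Rotation as Rn
def ray(c,uv):
    uv=np.array(uv,float).reshape(-1,1,2)
    n=cv2.undistortPoints(uv,c["K"],c["dist"]).reshape(-1,2)
    d=np.c_[n,np.ones(len(n))]@c["R"]; o=-c["R"].T@c["t"]
    return o,d
def plane(c,uv,z):
    o,d=ray(c,uv); return o+d*((z-o[2])/d[:,2])[:,None]
def tri(c1,p1,c2,p2):
    o1,d1=ray(c1,p1);o2,d2=ray(c2,p2);d1=d1[0];d2=d2[0]
    A=np.c_[d1,-d2]; s=np.linalg.lstsq(A,o2-o1,rcond=None)[0]
    a=o1+s[0]*d1;b=o2+s[1]*d2; return (a+b)/2,np.linalg.norm(a-b)
def toolT(o=None):
    o=o or get_obs(); q=o["ee_rot"]; T=np.eye(4)
    T[:3,:3]=Rn.from_quat([q[1],q[2],q[3],q[0]]).as_matrix();T[:3,3]=o["position"];return T
def wristcam(T):
    c=dict(optics.camera_info("wrist")); M=np.linalg.inv(T@c["hand_eye"]); c["R"]=M[:3,:3];c["t"]=M[:3,3];return c
E
python3 - <<'E'
from h import *
seeds={"scene":(400,170),"side":(220,290)}
other={"scene":(250,300),"side":(330,180)}
for n in seeds:
    p=cv2.imread(f"pics/{n}0.png"); c=optics.camera_info(n)
    h=cv2.cvtColor(p,cv2.COLOR_BGR2HSV); m=cv2.inRange(h,(98,120,40),(118,255,255))
    k,l,s,ct=cv2.connectedComponentsWithStats(m)
    for nm,sd in(("hasp",seeds[n]),("plain",other[n])):
        i0=l[sd[1],sd[0]]; x,y,w,hh,a=s[i0]; 
        big=[(i,s[i,4],s[i,:4].tolist()) for i in range(1,k) if s[i,4]>400]
        if nm=="hasp": print(n,big)
        # metric: pixels on plane z=.108, keep lid + deck comps within 0.2 of lid centre
        ys,xs=np.where(l==i0); cen=plane(c,[[xs.mean(),ys.mean()]],.108)[0]
        P=plane(c,np.c_[xs,ys],.108)[:,:2].astype(np.float32)
        r=cv2.minAreaRect(P); print(n,nm,"lid rect",np.round(r[0],4),np.round(r[1],4),round(r[2],2)); print(np.round(cv2.boxPoints(r),4).tolist())
E
```

```text
scene [(1, np.int32(3138), [287, 99, 97, 96]), (2, np.int32(8972), [325, 112, 143, 126]), (4, np.int32(5276), [152, 183, 140, 116]), (5, np.int32(15459), [183, 205, 189, 171])]
scene hasp lid rect [0.5891 0.1505] [0.1634 0.2411] 9.72
[[0.48820000886917114, 0.2554999887943268], [0.5289000272750854, 0.017899999395012856], [0.6899999976158142, 0.045499999076128006], [0.6492999792098999, 0.2831000089645386]]
scene plain lid rect [ 0.5847 -0.1464] [0.2394 0.1646] 89.06
[[0.5004000067710876, -0.2646999955177307], [0.6650000214576721, -0.26739999651908875], [0.6689000129699707, -0.02800000086426735], [0.5044000148773193, -0.025299999862909317]]
side [(1, np.int32(18776), [308, 0, 332, 74]), (3, np.int32(3741), [310, 73, 101, 61]), (7, np.int32(7710), [267, 151, 144, 107]), (8, np.int32(4103), [352, 181, 98, 98]), (9, np.int32(15313), [130, 240, 187, 172]), (10, np.int32(7906), [244, 271, 121, 168])]
side hasp lid rect [0.5887 0.1523] [0.1602 0.2419] 9.8
[[0.48919999599456787, 0.25780001282691956], [0.5303999781608582, 0.01940000057220459], [0.6881999969482422, 0.04670000076293945], [0.6470999717712402, 0.2851000130176544]]
side plain lid rect [ 0.5835 -0.1425] [0.2383 0.1605] 89.01
[[0.5012000203132629, -0.26019999384880066], [0.6617000102996826, -0.2630000114440918], [0.6658999919891357, -0.024800000712275505], [0.5054000020027161, -0.02199999988079071]]
```

Request:
servo_tool:
  targets:
    - [[-1,0,0,0,0,0,-0.0465],[-1,0,0,0,0,0,-0.0465],[-1,0,0,0,0,0,-0.0465],[-1,-0.117,-0.196,0,0,0,0],[-1,-0.117,-0.196,0,0,0,0],[-1,-0.117,-0.196,0,0,0,0],[-1,-0.117,-0.196,0,0,0,0],[-1,-0.117,-0.196,0,0,0,0],[-1,-0.117,-0.196,0,0,0,0],[-1,-0.117,-0.196,0,0,0,0]]

```text
clock: 1.35
position: [0.3674, 0.3346, 0.2311]
ee_rot: [-0.0, -0.085, 0.996, -0.0]
force: [1.0, -0.7, 0.1]
grip_width: 0.0849
```

Request:
servo_tool:
  targets:
    - [[-1,-0.117,-0.196,0,0,0,0],[-1,-0.117,-0.196,0,0,0,0],[-1,-0.117,-0.196,0,0,0,0],[-1,-0.117,-0.196,0,0,0,0],[-1,-0.117,-0.196,0,0,0,0],[-1,-0.117,-0.196,0,0,0,0],[-1,-0.117,-0.196,0,0,0,0],[-1,0,0,0,0,0,0],[-1,0,0,0,0,0,0],[-1,0,0,0,0,0,0]]

```text
clock: 2.6
position: [0.5737, 0.0942, 0.2311]
ee_rot: [-0.001, -0.086, 0.996, 0.0]
force: [0.1, 0.5, -0.3]
grip_width: 0.0856
```

```bash
cat >> h.py <<'E'
C=np.array([.5504,.1448,0]);yaw=np.radians(9.75)
B=np.array([[np.cos(yaw),-np.sin(yaw),0],[np.sin(yaw),np.cos(yaw),0],[0,0,1]])
W=lambda p:C+B@(np.array(p)/1000)
L=lambda p:B.T@(np.array(p)-C)*1000
def state():
    o=get_obs();T=toolT(o);print("t",round(o["clock"],2),"case-frame TCP mm",np.round(L(T[:3,3]),1),"F",np.round(o["force"],1),"w",round(o["grip_width"]*1000,1))
    print("tool axes in case",np.round(B.T@T[:3,:3],3).tolist()); return o,T
E
python3 - <<'E'
from h import *
o,T=state(); p,d=optics.capture("wrist"); c=wristcam(T)
pts={"pull":(14,-55,137),"pullL":(14,-42,137),"pullR":(14,-68,137),"bar":(-20,55,136),"pin":(-62,-55,113),"c1":(120,120,108),"c2":(120,-120,108),"gapR":(-50,-120,108)}
for k,v in pts.items():
    u=cv2.projectPoints(np.array([W(v)]),cv2.Rodrigues(c["R"])[0],c["t"],c["K"],c["dist"])[0].ravel(); print(k,u.round(1))
    cv2.drawMarker(p,tuple(int(x) for x in u),(0,0,255),cv2.MARKER_CROSS,9,1)
cv2.imwrite("pics/w1.png",p)
E
```

```text
t 2.6 case-frame TCP mm [ 14.4 -53.8 231.1] F [ 0.1  0.5 -0.3] w 85.6
tool axes in case [[-1.0, -0.001, -0.001], [-0.001, 1.0, 0.0], [0.001, 0.0, -1.0]]
pull [317.2 251.1]
pullL [336.4 251.2]
pullR [297.9 251.1]
bar [485.5 200.8]
pin [317.4 135. ]
c1 [529.7 366. ]
c2 [239.1 365.4]
gapR [225.6 152.9]
```

View pics/w1.png

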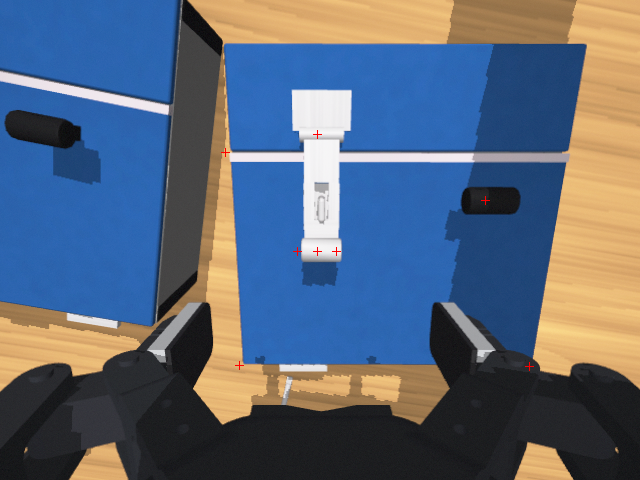

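Everything in the wrist view sits about 5 px (3 mm) to the case's +y of the prediction: the pull is at (321.5, 250) and the bar at (490, 200). I'll shift the case frame by that much and read the pull's height from the depth image.

```bash
sed -i 's/^C=.*;yaw/C=np.array([.5499,.1478,0]);yaw/' h.py
python3 - <<'E'
from h import *
o,T=state(); p,d=optics.capture("wrist"); c=wristcam(T)
def pt(u,v):
    z=np.median(d[v-2:v+3,u-2:u+3]); n=cv2.undistortPoints(np.array([[[u,v]]],float),c["K"],c["dist"])[0,0]
    return L(c["R"].T@(np.array([n[0]*z,n[1]*z,z])-c["t"])).round(1)
for uv in [(310,244),(310,250),(332,250),(332,257),(321,240),(310,200),(321,110),(280,200),(400,250),(490,200),(475,200),(510,200)]: print(uv,pt(*uv))
h=cv2.cvtColor(p,cv2.COLOR_BGR2HSV)
m=cv2.inRange(h,(0,0,150),(180,60,255))[236:265,290:355]; ys,xs=np.where(m); print("pull px",xs.min()+290,xs.max()+290,ys.min()+236,ys.max()+236)
m=cv2.inRange(p,(0,0,0),(60,60,60))[180:222,455:530]; ys,xs=np.where(m); print("bar px",xs.min()+455,xs.max()+455,ys.min()+180,ys.max()+180)
E
```

```text
t 2.65 case-frame TCP mm [ 14.5 -56.8 231.2] F [-0.5 -0.1 -0.3] w 85.1
tool axes in case [[-1.0, -0.002, -0.001], [-0.002, 1.0, 0.0], [0.001, 0.0, -1.0]]
(310, 244) [  6.  -62.5 149.6]
(310, 250) [  9.5 -62.4 151.3]
(332, 250) [  9.5 -48.5 151.4]
(332, 257) [ 14.2 -48.4 151. ]
(321, 240) [  4.  -55.5 146.9]
(310, 200) [-18.2 -63.2 120.2]
(321, 110) [-78.3 -55.6 108.8]
(280, 200) [-16.6 -85.5 107.8]
(400, 250) [ 21.2   4.5 107.8]
(490, 200) [-21.4  51.1 144.1]
(475, 200) [-21.4  41.6 144.3]
(510, 200) [-21.4  63.7 144.1]
pull px 301 341 236 260
bar px 462 519 187 213
```

Request:
servo_tool:
  targets:
    - [[-1,0.0125,0.0065,0.12,0,0,0],[-1,0,0,0.14,0,0,0],[-1,0,0,0.14,0,0,0],[-1,0,0,0.14,0,0,0],[-1,0,0,0,0,0,0],[1,0,0,0,0,0,0],[1,0,0,0,0,0,0],[1,0,0,0,0,0,0],[1,0,0,0,0,0,0],[1,0,0,0,0,0,0]]

```text
clock: 3.95
position: [0.5728, 0.0941, 0.1239]
ee_rot: [0.001, -0.085, 0.996, -0.0]
force: [1.7, -0.5, 2.0]
grip_width: 0.0248
```

Run:
```python
from h import *
state(); p,d=optics.capture("wrist"); cv2.imwrite("pics/w2.png",p)
# arc waypoints from a=.085 to 2.15, tool deltas (x=-ex, z=-z) in fractions
a=np.linspace(.085,2.2,16); P=np.c_[np.cos(a+.306),np.sin(a+.306)]*79.7
D=np.diff(P,axis=0); print(np.c_[a[1:],-D[:,0]/200,-D[:,1]/200].round(4))
```

```text
t 3.95 case-frame TCP mm [ 13.5 -56.8 123.9] F [ 1.7 -0.5  2. ] w 24.8
tool axes in case [[-1.0, -0.0, 0.002], [-0.0, 1.0, -0.0], [-0.002, -0.0, -1.0]]
[[ 2.260e-01  2.500e-02 -5.030e-02]
 [ 3.670e-01  3.180e-02 -4.630e-02]
 [ 5.080e-01  3.800e-02 -4.130e-02]
 [ 6.490e-01  4.340e-02 -3.560e-02]
 [ 7.900e-01  4.800e-02 -2.910e-02]
 [ 9.310e-01  5.160e-02 -2.210e-02]
 [ 1.072e+00  5.420e-02 -1.460e-02]
 [ 1.213e+00  5.570e-02 -6.800e-03]
 [ 1.354e+00  5.610e-02  1.000e-03]
 [ 1.495e+00  5.540e-02  8.900e-03]
 [ 1.636e+00  5.360e-02  1.660e-02]
 [ 1.777e+00  5.080e-02  2.400e-02]
 [ 1.918e+00  4.690e-02  3.090e-02]
 [ 2.059e+00  4.210e-02  3.720e-02]
 [ 2.200e+00  3.640e-02  4.270e-02]]
```

View pics/w2.png

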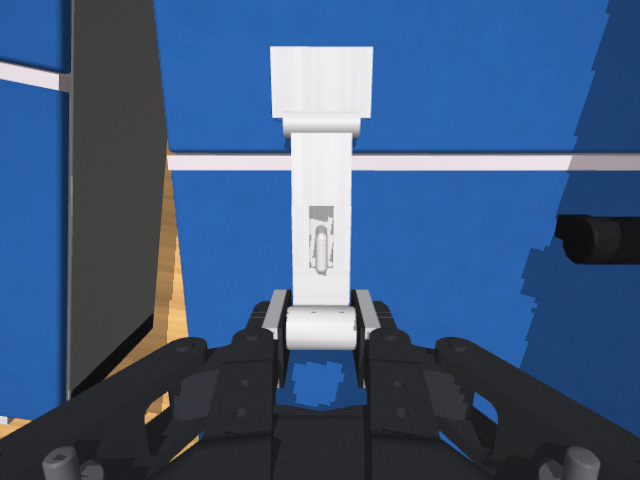

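The pull (285–356, 305–350) sits squarely between the pads. Now I'll swing the hasp along its arc.

Request:
servo_tool:
  targets:
    - [[1,0.025,0,-0.05,0,0,0],[1,0.032,0,-0.046,0,0,0],[1,0.038,0,-0.041,0,0,0],[1,0.043,0,-0.036,0,0,0],[1,0.048,0,-0.029,0,0,0],[1,0.052,0,-0.022,0,0,0],[1,0.054,0,-0.015,0,0,0],[1,0.056,0,-0.007,0,0,0],[1,0.056,0,0.001,0,0,0],[1,0,0,0,0,0,0]]

```text
clock: 5.25
position: [0.4925, 0.0804, 0.1738]
ee_rot: [0.001, -0.085, 0.996, -0.0]
force: [3.6, 0.5, 6.3]
grip_width: 0.0242
```

Run:
```python
from h import *
o,T=state(); g=L(T[:3,3]-0.019*np.array([0,0,-1])); print(g, "angle",np.arctan2(g[2]-113,g[0]+62)-.306,"r",np.hypot(g[2]-113,g[0]+62))
```

```text
t 5.25 case-frame TCP mm [-67.9 -56.7 173.8] F [3.6 0.5 6.3] w 24.2
tool axes in case [[-1.0, 0.0, 0.002], [0.0, 1.0, -0.0], [-0.002, -0.0, -1.0]]
[-67.9312046  -56.66691184 192.77958177] angle 1.3390047017987352 r 79.9997553503716
```

Request:
servo_tool:
  targets:
    - [[1,0.055,0,0.009,0,0,0],[1,0.054,0,0.017,0,0,0],[1,0.051,0,0.024,0,0,0],[1,0.047,0,0.031,0,0,0],[1,0.042,0,0.037,0,0,0],[1,0.036,0,0.043,0,0,0],[1,0,0,0,0,0,0],[1,0,0,0,0,0,0],[1,0,0,0,0,0,0],[1,0,0,0,0,0,0]]

```text
clock: 6.5
position: [0.4365, 0.0709, 0.1404]
ee_rot: [0.0, -0.085, 0.996, 0.0]
force: [2.9, 1.4, 3.5]
grip_width: 0.0245
```

Run:
```python
from h import *
o,T=state(); g=L(T[:3,3]-0.019*np.array([0,0,-1])); print(g, "angle",np.arctan2(g[2]-113,g[0]+62)-.306,"r",np.hypot(g[2]-113,g[0]+62))
```

```text
t 6.5 case-frame TCP mm [-124.8  -56.6  140.4] F [2.9 1.4 3.5] w 24.5
tool axes in case [[-1.0, -0.0, 0.0], [-0.0, 1.0, -0.0], [-0.0, -0.0, -1.0]]
[-124.81113227  -56.57997145  159.41842222] angle 2.1991585446089337 r 78.10190944269941
```

Request:
servo_tool:
  targets:
    - [[-1,0,0,0,0,0,0],[-1,0,0,0,0,0,0],[-1,0,0,0,0,0,0],[-1,0,0,0,0,0,0],[-1,0,0,-0.2,0,0,0],[-1,0,0,-0.2,0,0,0],[-1,-0.13,0.14,0,0,0,0],[-1,-0.13,0.14,0,0,0,0],[-1,-0.13,0.14,0,0,0,0],[-1,-0.13,0.14,0,0,0,0]]

```text
clock: 7.75
position: [0.5201, 0.1998, 0.22]
ee_rot: [-0.0, -0.085, 0.996, -0.0]
force: [0.4, -0.1, -0.2]
grip_width: 0.0854
```

Request:
servo_tool:
  targets:
    - [[-1,0,0,0,0,0,0],[-1,0,0,0,0,0,0],[-1,0,0,0,0,0,0],[-1,0,0,0,0,0,0],[-1,0,0,0,0,0,0],[-1,0,0,0,0,0,0],[-1,0,0,0,0,0,0],[-1,0,0,0,0,0,0],[-1,0,0,0,0,0,0],[-1,0,0,0,0,0,0]]

```text
clock: 9.0
position: [0.5197, 0.1988, 0.2201]
ee_rot: [-0.0, -0.085, 0.996, -0.0]
force: [0.6, -0.5, -0.9]
grip_width: 0.0856
```

Run:
```python
from h import *
o,T=state(); p,d=optics.capture("wrist"); c=wristcam(T)
u=cv2.projectPoints(np.array([W(v) for v in [(-20,55,136),(-20,39,136),(-20,71,136)]]),cv2.Rodrigues(c["R"])[0],c["t"],c["K"],c["dist"])[0].reshape(-1,2); print(u.round(1))
for q in u: cv2.drawMarker(p,tuple(int(x) for x in q),(0,0,255),cv2.MARKER_CROSS,9,1)
n=int(u[0][0]),int(u[0][1]); z=np.median(d[n[1]-2:n[1]+3,n[0]-2:n[0]+3]); q=cv2.undistortPoints(np.array([[n]],float),c["K"],c["dist"])[0,0]
print("bar top",L(c["R"].T@(np.array([q[0]*z,q[1]*z,z])-c["t"])).round(1))
cv2.imwrite("pics/w3.png",p)
```

```text
t 9.0 case-frame TCP mm [-21.1  55.4 220.1] F [ 0.6 -0.5 -0.9] w 85.6
tool axes in case [[-1.0, -0.0, -0.0], [-0.0, 1.0, -0.0], [0.0, -0.0, -1.0]]
[[318.3 257.3]
 [293.6 257.3]
 [342.9 257.3]]
bar top [-22.7  54.9 144.4]
```

View pics/w3.png

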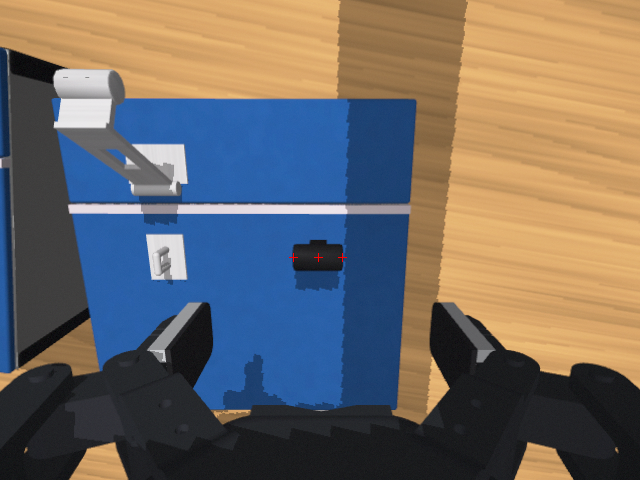

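The hasp leans over past upright (pull at (90,85)) and the staple is free. The predicted bar marks land on the bar at (318,257). Descending to grip it.

Request:
servo_tool:
  targets:
    - [[-1,-0.004,0,0.13,0,0,0],[-1,0,0,0.13,0,0,0],[-1,0,0,0.13,0,0,0],[-1,0,0,0.12,0,0,0],[-1,0,0,0,0,0,0],[1,0,0,0,0,0,0],[1,0,0,0,0,0,0],[1,0,0,0,0,0,0],[1,0,0,0,0,0,0],[1,0,0,0,0,0,0]]

```text
clock: 10.3
position: [0.5216, 0.1971, 0.1196]
ee_rot: [0.001, -0.086, 0.996, -0.002]
force: [-0.3, -8.8, 8.7]
grip_width: 0.0309
```

Run:
```python
from h import *
state()
b=np.linspace(0,1.42,20); th=np.pi-np.arctan2(35,140)-b; P=np.c_[np.cos(th),np.sin(th)]*144.3
D=np.diff(P,axis=0); print(np.c_[b[1:],-D[:,0]/200,-D[:,1]/200].round(4)); print(P[[0,-1]]+[120,101])
```

```text
t 10.3 case-frame TCP mm [-19.6  53.3 119.6] F [-0.3 -8.8  8.7] w 30.9
tool axes in case [[-1.0, -0.001, 0.002], [-0.001, 1.0, -0.004], [-0.002, -0.004, -1.0]]
[[ 7.4700e-02 -1.5000e-02 -5.1800e-02]
 [ 1.4950e-01 -1.8800e-02 -5.0500e-02]
 [ 2.2420e-01 -2.2600e-02 -4.9000e-02]
 [ 2.9890e-01 -2.6200e-02 -4.7100e-02]
 [ 3.7370e-01 -2.9600e-02 -4.5100e-02]
 [ 4.4840e-01 -3.2900e-02 -4.2700e-02]
 [ 5.2320e-01 -3.6000e-02 -4.0100e-02]
 [ 5.9790e-01 -3.8900e-02 -3.7300e-02]
 [ 6.7260e-01 -4.1600e-02 -3.4300e-02]
 [ 7.4740e-01 -4.4000e-02 -3.1100e-02]
 [ 8.2210e-01 -4.6200e-02 -2.7800e-02]
 [ 8.9680e-01 -4.8200e-02 -2.4200e-02]
 [ 9.7160e-01 -4.9800e-02 -2.0600e-02]
 [ 1.0463e+00 -5.1200e-02 -1.6800e-02]
 [ 1.1211e+00 -5.2300e-02 -1.2900e-02]
 [ 1.1958e+00 -5.3200e-02 -9.0000e-03]
 [ 1.2705e+00 -5.3700e-02 -5.0000e-03]
 [ 1.3453e+00 -5.3900e-02 -1.0000e-03]
 [ 1.4200e+00 -5.3800e-02  3.1000e-03]]
[[-19.99156277 135.99789069]
 [133.57042803 244.66047989]]
```

Request:
servo_tool:
  targets:
    - [[1,-0.012,-0.01,-0.044,0,0,0],[1,-0.019,0,-0.05,0,0,0],[1,-0.023,0,-0.049,0,0,0],[1,-0.026,0,-0.047,0,0,0],[1,-0.03,0,-0.045,0,0,0],[1,-0.033,0,-0.043,0,0,0],[1,-0.036,0,-0.04,0,0,0],[1,-0.039,0,-0.037,0,0,0],[1,-0.042,0,-0.034,0,0,0],[1,-0.044,0,-0.031,0,0,0]]

```text
clock: 11.55
position: [0.5801, 0.207, 0.2024]
ee_rot: [-0.001, -0.085, 0.996, -0.0]
force: [-4.2, -2.9, -8.0]
grip_width: 0.0305
```

Run:
```python
from h import *
o,T=state(); g=L(T[:3,3]-0.018*T[:3,2]); print(g,"lid",np.pi-.245-np.arctan2(g[2]-101,g[0]-120),"r",np.hypot(g[2]-101,g[0]-120))
p,d=optics.capture("wrist"); cv2.imwrite("pics/w4.png",p)
```

```text
t 11.55 case-frame TCP mm [ 39.8  53.3 202.4] F [-4.2 -2.9 -8. ] w 30.5
tool axes in case [[-1.0, -0.0, -0.002], [-0.0, 1.0, -0.0], [0.002, -0.0, -1.0]]
[ 39.85675843  53.26170674 220.37798514] lid 0.7345651688042376 r 143.7847088755401
```

View pics/w4.png

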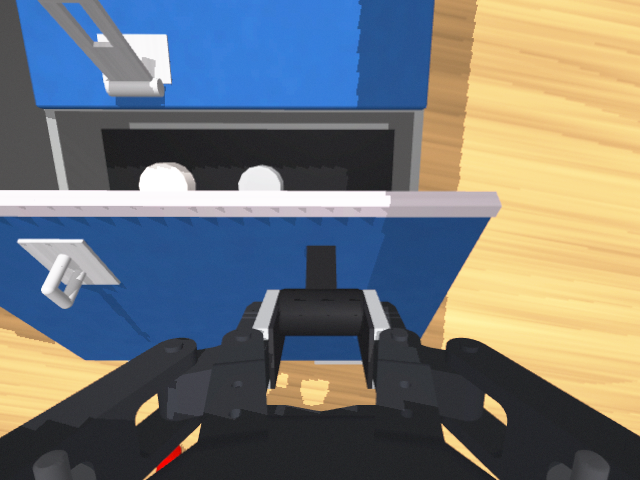

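The lid is open about 0.73 rad with the bar well held in the pads (280–365, 290–335). Continuing along the arc.

Request:
servo_tool:
  targets:
    - [[1,-0.046,0,-0.028,0,0,0],[1,-0.048,0,-0.024,0,0,0],[1,-0.05,0,-0.021,0,0,0],[1,-0.051,0,-0.017,0,0,0],[1,-0.052,0,-0.013,0,0,0],[1,-0.053,0,-0.009,0,0,0],[1,-0.054,0,-0.005,0,0,0],[1,-0.054,0,-0.001,0,0,0],[1,-0.054,0,0.003,0,0,0],[1,0,0,0,0,0,0]]

```text
clock: 12.85
position: [0.6738, 0.223, 0.2267]
ee_rot: [0.002, -0.085, 0.996, 0.0]
force: [0.0, -3.5, -0.4]
grip_width: 0.0302
```

Request:
servo_tool:
  targets:
    - [[1,0,0,0,0,0,0],[1,0,0,0,0,0,0],[1,0,0,0,0,0,0],[1,0,0,0,0,0,0],[1,0,0,0,0,0,0],[1,0,0,0,0,0,0],[1,0,0,0,0,0,0],[1,0,0,0,0,0,0],[1,0,0,0,0,0,0],[1,0,0,0,0,0,0]]

```text
clock: 14.1
position: [0.673, 0.2229, 0.2266]
ee_rot: [0.002, -0.085, 0.996, -0.0]
force: [1.5, -3.8, 6.1]
grip_width: 0.0299
```

Run:
```python
from h import *
o,T=state(); g=L(T[:3,3]-0.018*T[:3,2]); print(g,"lid",np.pi-.245-np.arctan2(g[2]-101,g[0]-120),"r",np.hypot(g[2]-101,g[0]-120))
p,d=optics.capture("side"); cv2.imwrite("pics/s5.png",p)
```

```text
t 14.1 case-frame TCP mm [134.   53.2 226.6] F [ 1.5 -3.8  6.1] w 29.9
tool axes in case [[-1.0, -0.0, 0.003], [-0.0, 1.0, -0.0], [-0.003, -0.0, -1.0]]
[133.9746284   53.21349858 244.57874176] lid 1.4228214773302985 r 144.25721931224786
```

View pics/s5.png

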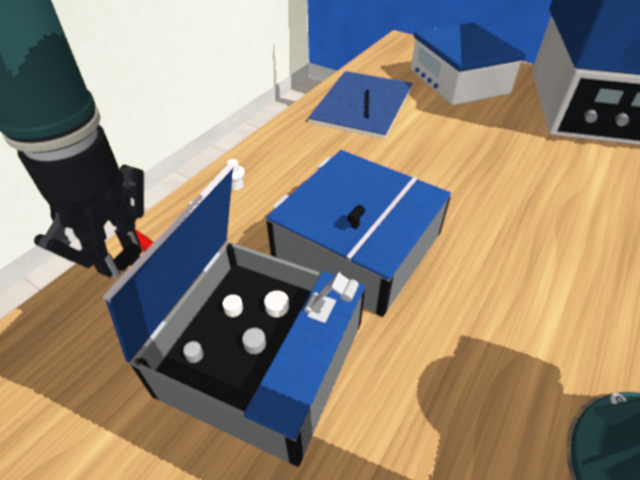

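The side view shows the lid near upright, the hasp folded back at (335,292), and the plain case shut. I'll release and retreat straight up.

Request:
servo_tool:
  targets:
    - [[-1,0,0,0,0,0,0],[-1,0,0,0,0,0,0],[-1,0,0,0,0,0,0],[-1,0,0,0,0,0,0],[-1,0,0,-0.05,0,0,0],[-1,0,0,-0.1,0,0,0],[-1,0,0,-0.15,0,0,0],[-1,0,0,-0.2,0,0,0],[-1,0,0,-0.2,0,0,0],[-1,0,0,0,0,0,0]]

```text
clock: 15.4
position: [0.6738, 0.2235, 0.3707]
ee_rot: [0.004, -0.085, 0.996, 0.001]
force: [-0.3, -0.6, 0.2]
grip_width: 0.0859
```

Request:
servo_tool:
  targets:
    - [[-1,0,0,0,0,0,0],[-1,0,0,0,0,0,0],[-1,0,0,0,0,0,0],[-1,0,0,0,0,0,0],[-1,0,0,0,0,0,0],[-1,0,0,0,0,0,0],[-1,0,0,0,0,0,0],[-1,0,0,0,0,0,0],[-1,0,0,0,0,0,0],[-1,0,0,0,0,0,0]]

```text
clock: 16.65
position: [0.6718, 0.223, 0.3651]
ee_rot: [-0.0, -0.085, 0.996, -0.0]
force: [0.3, 0.4, -0.7]
grip_width: 0.0855
```

Run:
```python
from h import *
state(); p,d=optics.capture("side"); cv2.imwrite("pics/s6.png",p)
```

```text
t 16.65 case-frame TCP mm [132.9  53.5 365.1] F [ 0.3  0.4 -0.7] w 85.5
tool axes in case [[-1.0, -0.0, -0.0], [-0.0, 1.0, -0.0], [0.0, -0.0, -1.0]]
```

View pics/s6.png

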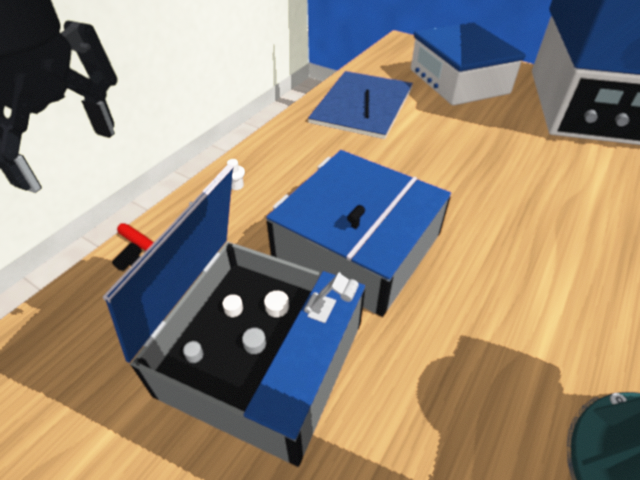

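After release the lid (top edge from (108,297) to (232,168)) has not moved since the last view. The hasp is still over, the plain lid is shut, and the gripper is well clear. Handing in.

```bash
python3 -c "
from workcell import env
print(env.sign_off())"
```

```text
the job is handed in; nothing more can be done
None
```

I opened the hasped case and handed the job in at about 17 s on the robot clock, well under the 51 s limit. The sign-off gives no verdict.

- **Hasp:** I gripped its pull and swung it over to about 2.2 rad while the lid was shut.
- **Lid:** I raised it by its bar to about 1.42 rad, released it and backed the gripper straight up.
- **Last checks:** The side picture taken after release shows the lid where I left it, the hasp still folded over the deck, and the plain case shut. The tool force was under 1 N, with the gripper about 12 cm above the bar. Both angles come from the gripper position while it was holding, so they were not measured again after release.
- **Disagreements:** The wrist camera put the case about 3 mm to its left (+y) of where the fixed cameras did, so I used the wrist reading. At the bar, that left the grip about 2 mm off along y with about 9 N of side load. I corrected for it at the start of the lift.

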